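# Seat the canister lid and hold a clip open over its card

### The job

First press the lid of the steel tea canister straight down until it is fully home. Then squeeze the handles of the spring clip to open its jaws wide, lift it off its stand and lower it, jaws down and still gaping, over the middle of the upper edge of the card on that lid, so that the card's edge stands well inside the mouth between the jaws without the clip touching it. Finish holding it there, squeezed open, ready for a note to be slipped in beside the card, and leave the cups, saucers and jar undisturbed.

Things in the scene. Friction and masses are not known exactly. Their poses are not given: they have to be found in the camera images.
- canister: Fixed stainless-steel tea canister, 104 mm diameter, 86 mm high. Origin: centre of its underside; z up. Its wooden press-in lid (110 mm diameter, 12 mm thick) only slides up and down; at the start it stands proud of its seat.
- lid (a joint): How far the lid has been pushed down, m: 0 = 10 mm proud of the rim, 0.010 = fully home (hard stop). It starts between 0 and 0.004, slides against 7 N of friction and stays where it is left.
- lid_pad (a point): Clear spot on the lid's top face to press on, 26 mm from the lid's centre, on the side away from the card (44 mm from the card's plane). Moves with the lid; x of this frame points from here to the card.
- card_edge (a point): Middle of the upper edge of the stiff white card, 80 mm wide (its y), 3 mm thick (its x), standing upright, fixed on the lid 18 mm off its centre. This point lies 53 mm above the lid's top face; z up. Moves down with the lid. A 60 x 14 x 9 mm wooden foot holds its lower edge.
- stand: Fixed clip stand: wooden base 70 (x) x 90 (y) x 20 mm with an upright steel tab 3 mm thick (x), 60 mm wide (y), its top 48 mm above the table. Origin: centre of the underside. The clip starts here, jaws down on the base, pinching the tab.
- clip: Loose steel spring clip, about 50 g, 90 mm tall, 36 mm wide (y), like a large clothes peg: two equal halves on one pivot, jaws down, handles up. Origin: on the pivot axis (y), half-way up, midway between the halves. Jaws: 4 mm plates reaching 45 mm below it. Handles: plates reaching 45 mm above it, splayed, 40 mm over the tops when shut. Grip them across x, pads centred 25 to 30 mm above the pivot.
- clip_lever (a joint): Angle between the clip's halves, rad: about 0 as it pinches the tab (jaws parallel, 3 mm apart), 0.5 = fully open (stop): handles' outer faces then parallel, 18 mm apart, jaw tips gaping 25 mm. Squeezing the handles opens it: 4 N at their tops starts it, 11 N at mid-handle holds it open. clip is the half on the -x side; squeezed evenly, its z leans by half this angle, its y stays level.
- jaw_tip_a (a point): Middle of the tip of the jaw on the clip's -x side, on its inner face, 45 mm below the pivot when closed. Axes of clip: x points inward towards the other jaw, z up the jaw.
- jaw_tip_b (a point): The same point on the other jaw (+x side); x points outward, away from jaw a, z up the jaw.
- cup1: Bystander: glass cup, 72 mm wide, 75 mm high, on the copper-coloured tray. Origin: centre of its underside.
- cup2: Bystander: second glass cup on the tray, same size.
- cup3: Bystander: glass cup on the worktop between canister and stand, same size.
- cup4: Bystander: another glass cup on the worktop, farther from the robot, same size.
- saucers: Bystander: stack of white ceramic saucers, 136 mm wide, 38 mm high, on the left. Origin: centre of the underside.
- jar: Bystander: closed glass jar with twist cap, 90 mm wide, 150 mm high, on the right. Origin: centre of the underside.
There are look-alikes about, which are no part of the job. What is shaped like the canister but red is not meant.

How it is judged:
By the outcome, as a careful person would: the job done as asked, in the order asked, and still so for the second after the job is handed in, while the arm keeps its last pose, push and grip.
It also fails if it takes over 54 s, if anything falls off the work surface, if the arm or the gripper's body presses on something with over 40 N, if the wrist force passes 120 N, or if a joint passes its speed limit or range.

### The arm

A 6-joint arm with a two-finger parallel gripper is mounted at the origin on the work surface. World frame = base frame: x ahead of the robot, y to its left, z up, the work surface at z = 0. Lengths are in m, angles in degrees, forces in N, time in s.
With the tool pointing down it reaches from about 0.4 to 0.825 m from the base axis. Payload 7 kg.
Tool frame: the origin (TCP) lies on the centre line of the jaws, within the pads' length; the fingertips stand 19 mm ahead of it and the grasp point (between the pads) is the TCP; z points along the fingers, y is the line along which they close (so a half turn about z gives the same grasp; the last joint's range is limited). The gripper opens to 88 mm and grips with 3 to 60 N. Pads are 19 mm wide; open, the fingers measure 130 mm over their backs; the gripper's body (78 mm by 193 mm) begins 47 mm behind the grasp point.
Start: joints at [-49.097, 20.546, 0.682, 0, -70.136, -16.507], TCP at [0.279, -0.615, 0.213] pointing down, gripper open.
Joint ranges: [-176.03, 176.03], [-82.01, 121.73], [-58.28, 71.71], [-173.87, 95.51], [-174.79, -0.11], [-173.66, 173.66]. Speed limits (degrees/s): [136.94, 136.94, 172.46, 180, 180, 180].

### API

Orientations are given as [roll, pitch, yaw] about the fixed x, y, z axes, in that order (R = Rz(yaw) Ry(pitch) Rx(roll)).
In Python, from plant import get_state, capture, close_job gives the robot as it stands.
- The arm moves only by the tool apply_moves, never from a script. Its argument "targets" is a list of rows, each a list of 7 numbers: the opening, from 0 (shut) to 1 (fully open), then the shift along the tool's x, y, z normalised to -1 to 1, where 1 is 1000 mm, then the turn, a rotation vector about the tool's x, y, z normalised to -1 to 1, where 1 is 90 degrees. In form: [[claw, tx, ty, tz, ax, ay, az], ...]. A call has 1 to 20 rows; each row shifts and turns the commanded pose from where the row before left it, along the tool's axes as they then stand; what a row does not reach is not made up. A row lasts 1/12 s, in which the tool goes at most 41.7 mm and 7.16 degrees, less where a joint would pass 70% of its speed; a pose out of reach is approached as far as the arm can. A call with a number of a shift or a turn outside -1 to 1 is refused whole. A call with a gripper value outside its range is refused whole. The fingers move at their own pace and stop on an object; "newtons" is the grip in N (left out, the last holds). Time passes only in rows, so rows that do not move let the fingers close. It gives the time, the measured TCP pose, the force, the opening and the grip force at its end, in the units of the state.
- get_state(): the state, without advancing time (a new reading comes with each control period).
- capture(name): name is "side" or "top" or "wrist"; returns a dict with "frame" (480x640x3 uint8, red, green, blue), "range_z" (480x640 float32, m along the optical axis (not along the pixel's ray), 0 where there is no reading), "camera_matrix" (3x3 intrinsics, pixels), "T" (4x4, takes a point from camera to world coordinates). Camera axes: x right, y down, z forward; pixel columns grow to the right and rows downward; lengths in m; the calibration is good to about 2 mm. A picture is of the moment at which its call begins.
- close_job(): hands the job in; it is judged then, once.
The state is a dict: "time_s": time; "joints": joint angles; "qd": joint speeds; "joint_torque": joint torques, N m; "tcp_pos": TCP position; "eef_rot": TCP orientation; "contact_force": force on the tool from outside, world axes, zero at the start; "moment": the same for the moment, N m; "gripper_width": finger opening in m; "gripper_force": force on a finger pad.
Only numpy, scipy, OpenCV 4.12 (cv2) and the standard library are available. Lean on these libraries where they do the work, as an engineer would, in place of code of your own. Each camera call takes 0.05 s, during which the arm holds its last target. There are 200 camera calls.

## Working session

There is one attempt and no reset: what is moved stays moved. The work goes in short steps, Python scripts to look and compute and a tool call to move; the robot and the scene stay as the last step left them, time stands still between calls to the robot, and variables do not carry over. Pictures are saved under pics/ and viewed, at most 10 in all, crops included, and the job is handed in when it is done.

Besides the shell and the picture viewer there is one more tool, called as name([rows], argument=value, ...), one row to a line, values as JSON. apply_moves: Moves the arm, as the interface text tells. Scaled input: -1 to 1 covers 1000 mm each way for a shift and 90 degrees each way for a turn. Its arguments: {"type":"object","properties":{"targets":{"type":"array","items":{"type":"array","items":{"type":"number"}}},"newtons":{"type":"number"}},"required":["targets"]}

```bash
mkdir -p pics
cat > h.py <<'E'
import numpy as np, cv2, pickle
from plant import get_state, capture
def snap(n):
    c=capture(n); pickle.dump(c,open(f'pics/{n}.pkl','wb')); return c
def load(n): return pickle.load(open(f'pics/{n}.pkl','rb'))
def world(c,u,v,z=None):
    K=c['camera_matrix'];T=c['T']
    r=np.array([(u-K[0,2])/K[0,0],(v-K[1,2])/K[1,1],1.])
    if z is None: d=c['range_z'][int(v),int(u)]
    else:
        w=T[:3,:3]@r; d=(z-T[2,3])/w[2]
    return T[:3,:3]@(r*d)+T[:3,3]
def cloud(c):
    K=c['camera_matrix'];T=c['T'];v,u=np.mgrid[:480,:640]
    d=c['range_z']; P=np.stack([(u-K[0,2])/K[0,0]*d,(v-K[1,2])/K[1,1]*d,d],-1)
    return P@T[:3,:3].T+T[:3,3]
def save(c,name,box=None,s=1):
    f=c['frame'][:,:,::-1]
    if box: f=f[box[1]:box[3],box[0]:box[2]]
    cv2.imwrite('pics/'+name,cv2.resize(f,None,fx=s,fy=s,interpolation=cv2.INTER_CUBIC))
E
python3 - <<'E'
from h import *
print(get_state())
for n in('top','side'):
    c=snap(n); save(c,n+'0.png'); print(n,c['camera_matrix'].round(1).tolist(),c['T'].round(3).tolist())
E
```

```text
{'time_s': 0.0, 'joints': array([-4.90962427e+01,  2.05913995e+01,  6.32555606e-01, -1.96779934e-02,
       -7.01366359e+01, -1.65070530e+01]), 'qd': array([-0.02084828,  0.02685227,  0.00558845,  0.00892545, -0.04487996,
        0.02918521]), 'joint_torque': array([-1.62655720e-03, -5.82706690e+01,  2.93062806e+01,  6.99741706e+00,
        6.79110046e-03, -1.65055826e-04]), 'tcp_pos': array([ 0.27856041, -0.61426138,  0.21221526]), 'eef_rot': array([ 1.79903199e+02, -9.39551783e-03, -1.55609989e+02]), 'contact_force': array([ 0.86698332,  0.28607208, -0.40867443]), 'moment': array([-0.03203055, -0.0063143 , -0.02701396]), 'gripper_force': 0.0, 'gripper_width': 0.08762219304807836}
top [[587.4, 0.0, 324.8], [0.0, 587.4, 234.0], [0.0, 0.0, 1.0]] [[-0.01, -0.997, 0.076, 0.442], [-1.0, 0.009, -0.016, 0.017], [0.016, -0.076, -0.997, 1.585], [0.0, 0.0, 0.0, 1.0]]
side [[471.1, 0.0, 315.2], [0.0, 471.1, 240.9], [0.0, 0.0, 1.0]] [[-0.957, -0.154, 0.245, 0.249], [-0.289, 0.458, -0.84, 0.94], [0.017, -0.875, -0.483, 0.669], [0.0, 0.0, 0.0, 1.0]]
```

View pics/top0.png

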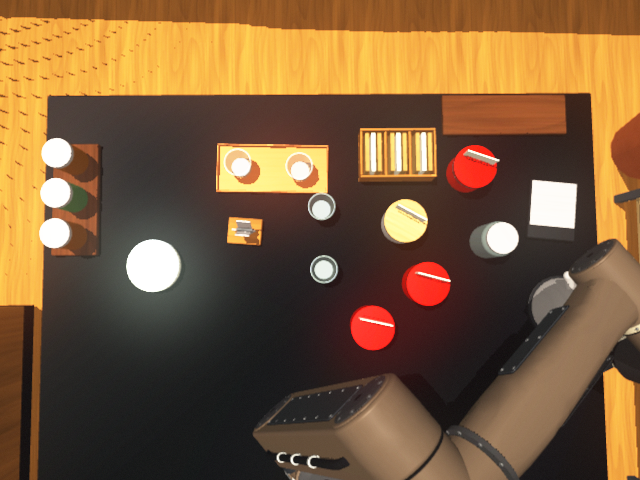

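View pics/side0.png

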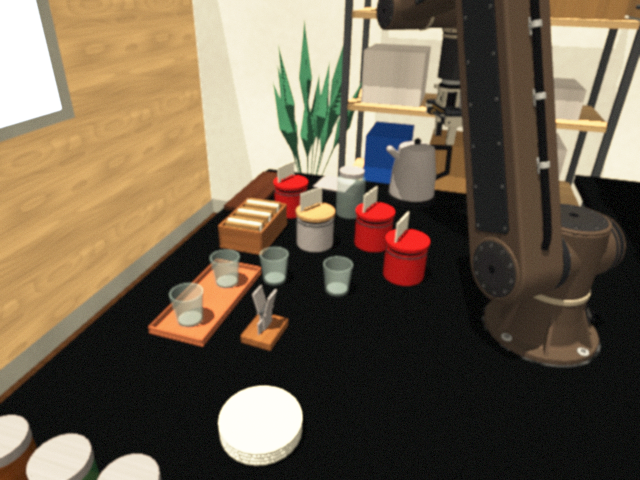

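The top view shows these canister look-alikes: red ones at (475,167), (428,284) and (373,327), and the steel one with a wooden lid at (405,221). I choose the steel one. The clip and stand are at (245,231), and nothing else there looks like a clip. Cups are at (238,162), (300,167), (322,207) and (324,269), the saucers at (154,265), and the jar at (495,240).

Run:
```python
from h import *
c=load('top'); s=load('side')
f=c['frame'][:,:,::-1]
a=cv2.resize(f[190:250,375:435],(400,400),interpolation=cv2.INTER_CUBIC)
b=cv2.resize(f[205:265,215:275],(400,400),interpolation=cv2.INTER_CUBIC)
cv2.imwrite('pics/crop1.png',np.hstack([a,b]))
W=cloud(c)
def reg(nm,b,lo,hi):
    w=W[b[1]:b[3],b[0]:b[2]].reshape(-1,3); m=(w[:,2]>lo)&(w[:,2]<hi); p=w[m]
    if len(p)==0: print(nm,'none');return
    print(nm,m.sum(),'mean',p.mean(0).round(4),'mid',((p.min(0)+p.max(0))/2).round(4),'ext',np.ptp(p,axis=0).round(4))
    return p
lid=reg('lid',(375,190,435,250),.085,.12)
card=reg('card',(375,190,435,250),.135,.18)
base=reg('base',(215,205,275,265),.012,.028)
top=reg('clip',(215,205,275,265),.05,.14)
for nm,p in(('card',card),('base',base),('clip',top)):
    if p is not None: 
        r=cv2.minAreaRect((p[:,:2]*1000).astype(np.float32)); print(nm,r, np.percentile(p[:,2],[5,50,95]).round(4))
print('lidz',np.median(lid[:,2]), cv2.minEnclosingCircle((lid[:,:2]*1000).astype(np.float32)))
for nm,b in dict(cup1=(220,140,258,182),cup2=(280,148,318,190),cup3=(303,188,340,226),cup4=(306,250,344,288),jar=(465,215,525,262)).items(): reg(nm,b,.03,.2)
```

```text
lid 1323 mean [ 0.5864 -0.2086  0.1076] mid [ 0.5888 -0.2105  0.1079] ext [0.1084 0.1079 0.024 ]
card 99 mean [ 0.6037 -0.2198  0.1527] mid [ 0.6044 -0.2191  0.1508] ext [0.0414 0.0704 0.0312]
base 627 mean [0.5707 0.2061 0.0202] mid [0.5731 0.2073 0.02  ] ext [0.0735 0.092  0.0156]
clip 233 mean [0.5747 0.2019 0.0847] mid [0.5733 0.2072 0.0823] ext [0.0394 0.0503 0.0635]
card ((604.80126953125, -219.42825317382812), (79.69960021972656, 4.935471534729004), 60.853546142578125) [0.1372 0.1546 0.1634]
base ((573.7515869140625, 207.1819305419922), (90.4853286743164, 70.21687316894531), 85.4837875366211) [0.0145 0.0202 0.0259]
clip ((573.3131713867188, 207.13613891601562), (50.352027893066406, 38.683006286621094), 87.87287902832031) [0.0633 0.0824 0.1095]
lidz 0.10743020439605022 ((588.6222534179688, -211.21063232421875), 55.512489318847656)
cup1 334 mean [0.7541 0.2231 0.0645] mid [0.7484 0.2193 0.0586] ext [0.0707 0.0705 0.0568]
cup2 308 mean [0.7449 0.0604 0.0652] mid [0.7369 0.0592 0.0594] ext [0.0694 0.0703 0.0582]
cup3 257 mean [0.6394 0.0013 0.0639] mid [0.6316 0.0018 0.0576] ext [0.0706 0.0676 0.053 ]
cup4 270 mean [ 0.4697 -0.0041  0.0638] mid [ 0.4686 -0.0032  0.0579] ext [0.0696 0.0696 0.0543]
jar 1332 mean [ 0.5371 -0.4291  0.1291] mid [ 0.5389 -0.4384  0.0963] ext [0.0876 0.0854 0.1324]
```

View pics/crop1.png

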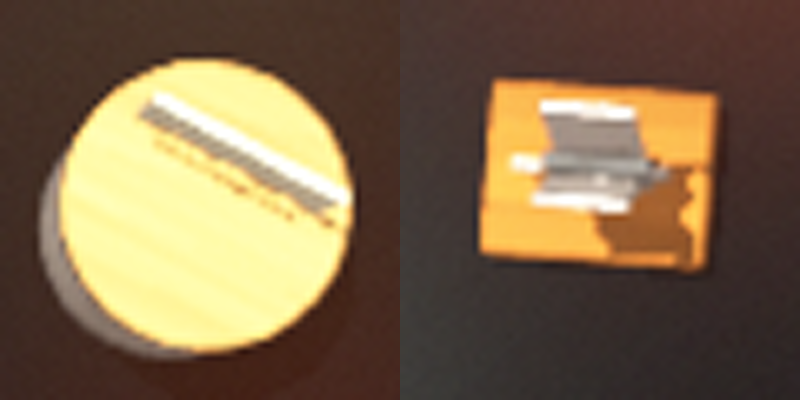

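Run:
```python
from h import *
W=cloud(load('top')).reshape(-1,3)
pad=np.array([.5659,-.1985])
for yaw in(-119.2,150.8):
    a=np.radians(yaw); x=np.array([np.cos(a),np.sin(a)]); y=np.array([np.sin(a),-np.cos(a)])
    d=W[:,:2]-pad; u=np.abs(d@x);v=np.abs(d@y)
    for m in(0,.01,.02):
        k=(u<.039+m)&(v<.0965+m)&(W[:,2]<.4)&(W[:,2]>.115); p=W[k]
        print(yaw,m,k.sum(),p.max(0).round(3),p.min(0).round(3))
for b in((465,145,505,175),(410,265,455,290),(355,312,395,332)):
    p=cloud(load('top'))[b[1]:b[3],b[0]:b[2]].reshape(-1,3);p=p[p[:,2]>.13];print(p.mean(0).round(3),np.percentile(p[:,2],97).round(4))
```

```text
-119.2 0 186 [ 0.623 -0.166  0.166] [ 0.562 -0.252  0.115]
-119.2 0.01 195 [ 0.625 -0.158  0.166] [ 0.562 -0.254  0.115]
-119.2 0.02 196 [ 0.625 -0.158  0.166] [ 0.562 -0.262  0.115]
150.8 0 27 [ 0.613 -0.158  0.124] [ 0.562 -0.262  0.115]
150.8 0.01 194 [ 0.625 -0.158  0.166] [ 0.562 -0.262  0.115]
150.8 0.02 196 [ 0.625 -0.158  0.166] [ 0.471 -0.262  0.115]
[ 0.737 -0.389  0.177] 0.1692
[ 0.446 -0.235  0.315] 1.5853
[ 0.346 -0.116  0.258] 1.5853
```

apply_moves([
  [0,0,0,-0.04,0,0,0],
  [0,0,0,-0.04,0,0,0],
  [0,-0.033,0.02,0,0,0,0],
  [0,-0.033,0.02,0,0,0,0],
  [0,-0.033,0.02,0,0,0,0],
  [0,-0.033,0.02,0,0,0,0],
  [0,-0.033,0.02,0,0,0,0],
  [0,-0.033,0.02,0,0,0,0],
  [0,-0.033,0.02,0,0,0,0],
  [0,-0.033,0.02,0,0,0,0],
  [0,-0.033,0.02,0,0,0,0],
  [0,-0.033,0.02,0,0,0,0],
  [0,-0.033,0.02,0,0,0,0],
  [0,0,0,0,0,0,-0.07],
  [0,0,0,0,0,0,-0.07],
  [0,0,0,0,0,0,-0.07],
  [0,0,0,0,0,0,-0.07],
  [0,0,0,0,0,0,-0.07],
  [0,0,0,0,0,0,-0.055],
  [0,0,0,0,0,0,0],
])

```text
time_s: 1.77
tcp_pos: [0.5183, -0.2643, 0.2928]
eef_rot: [180.0, -0.0, -118.9]
contact_force: [-0.6, 0.3, 0.1]
gripper_width: 0.0004
gripper_force: 0.0
```

```bash
cat >> h.py <<'E'
def goto(x,y,z,yaw):
    s=get_state(); p=s['tcp_pos']; a=np.radians(s['eef_rot'][2]); d=np.array([x,y])-p[:2]
    print('t',s['time_s'],'p',p.round(4),'rpy',s['eef_rot'].round(2),'F',s['contact_force'].round(1),'w',s['gripper_width'],s['gripper_force'])
    print('tool dx,dy,dz mm',(1000*np.array([d@[np.cos(a),np.sin(a)],d@[np.sin(a),-np.cos(a)],p[2]-z])).round(1),'az norm',round((s['eef_rot'][2]-yaw)/90,4))
E
python3 - <<'E'
from h import *
goto(.5659,-.1985,.135,-119.2)
c=snap('wrist'); save(c,'w1.png')
E
```

```text
t 1.7667 p [ 0.5183 -0.2643  0.2928] rpy [ 1.7996e+02 -1.0000e-02 -1.1893e+02] F [-0.6  0.3  0.1] w 0.00035079331099377345 0.0
tool dx,dy,dz mm [-80.6  -9.9 157.8] az norm 0.0031
```

View pics/w1.png

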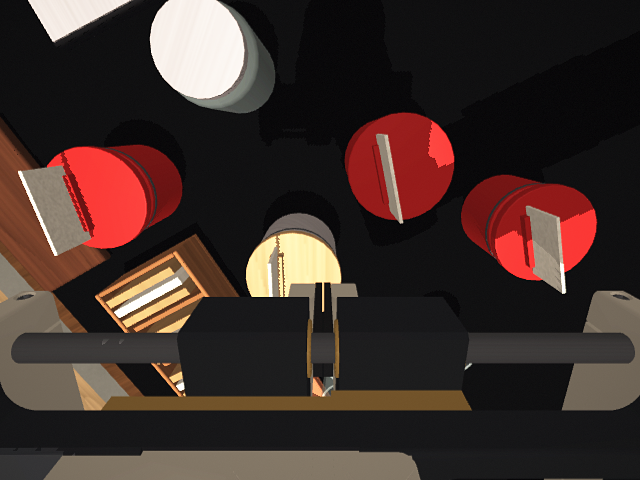

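The wrist view shows the wooden lid at (293,265) with its card at (278,265), partly hidden by the fingers. The red look-alikes sit apart from it, at (115,200), (400,165) and (545,235).

apply_moves([
  [0,-0.03,-0.003,0.03,0,0,0],
  [0,-0.03,-0.003,0.03,0,0,0],
  [0,-0.021,-0.004,0.03,0,0,0],
  [0,0,0,0.03,0,0,0],
  [0,0,0,0.012,0,0,0],
  [0,0,0,0,0,0,0],
  [0,0,0,0,0,0,0],
])

```text
time_s: 2.4
tcp_pos: [0.5658, -0.1997, 0.1621]
eef_rot: [179.9, -0.1, -119.3]
contact_force: [0.9, -0.1, 1.2]
gripper_width: 0.0005
gripper_force: 0.0
```

Run:
```python
from h import *
goto(.5659,-.1985,.126,-119.2)
c=snap('side'); save(c,'s2.png',(270,150,370,270),5)
W=cloud(snap('wrist')).reshape(-1,3)
k=(np.hypot(W[:,0]-.589,W[:,1]+.211)<.056)&(W[:,2]>.09); p=W[k]; print(len(p),np.median(p[p[:,2]<.12,2]) if len(p) else '')
q=p[p[:,2]>.135]; print(len(q), cv2.minAreaRect((q[:,:2]*1000).astype(np.float32)) if len(q)>5 else '', q.max(0) if len(q) else '')
```

```text
t 2.4 p [ 0.5658 -0.1997  0.1621] rpy [ 1.7993e+02 -6.0000e-02 -1.1926e+02] F [ 0.9 -0.1  1.2] w 0.0005485515216988558 0.0
tool dx,dy,dz mm [-1.1  0.5 36.1] az norm -0.0007
76113 0.10708208658322939
62689 ((584.6397705078125, -222.75424194335938), (58.84974670410156, 108.2381820678711), 61.028568267822266) [ 0.63891124 -0.19004316  0.29248993]
```

View pics/s2.png

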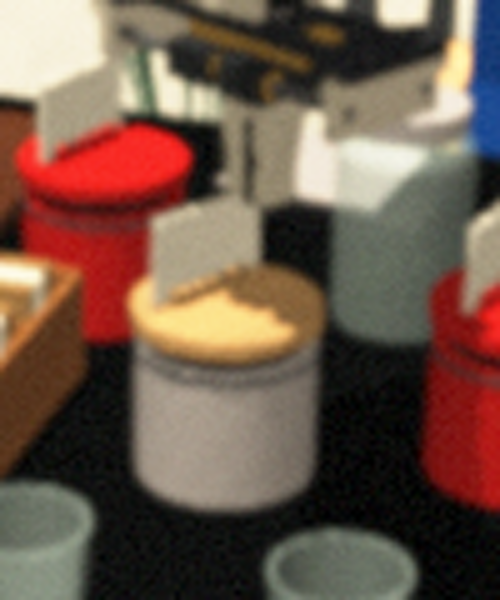

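The side crop shows the closed fingertips at about (265,200), just beyond the right end of the card, above the clear half of the steel canister's lid. The body is clear of the card.

apply_moves([
  [0,-0.001,0,0.016,0,0,0],
  [0,0,0,0.012,0,0,0],
  [0,0,0,0.005,0,0,0],
  [0,0,0,0.003,0,0,0],
  [0,0,0,0.002,0,0,0],
  [0,0,0,0.002,0,0,0],
  [0,0,0,0.002,0,0,0],
  [0,0,0,0,0,0,0],
])

```text
time_s: 3.17
tcp_pos: [0.5666, -0.1987, 0.1205]
eef_rot: [-180.0, 0.0, -119.2]
contact_force: [0.4, 0.3, 0.0]
gripper_width: 0.0005
gripper_force: 0.0
```

apply_moves([
  [0,0,0,0.0015,0,0,0],
  [0,0,0,0,0,0,0],
  [0,0,0,0.0015,0,0,0],
  [0,0,0,0,0,0,0],
])

```text
time_s: 3.5
tcp_pos: [0.5664, -0.1986, 0.1172]
eef_rot: [180.0, -0.0, -119.2]
contact_force: [-0.5, 0.9, -0.1]
gripper_width: 0.0005
gripper_force: 0.0
```

Run:
```python
from h import *
c=snap('side'); save(c,'s3.png',(270,150,370,270),5)
for n in('side','top'):
    W=cloud(c if n=='side' else snap('top')).reshape(-1,3)
    k=(np.hypot(W[:,0]-.589,W[:,1]+.211)<.05)&(W[:,2]>.092)&(W[:,2]<.113); print(n,k.sum(),np.percentile(W[k,2],[10,30,50,70,90]).round(4))
print(get_state()['contact_force'])
```

```text
side 311 [0.1071 0.108  0.1086 0.1093 0.1102]
top 12 [0.1036 0.1051 0.1059 0.1069 0.1079]
[-0.04048635 -0.16128534  0.03914057]
```

View pics/s3.png

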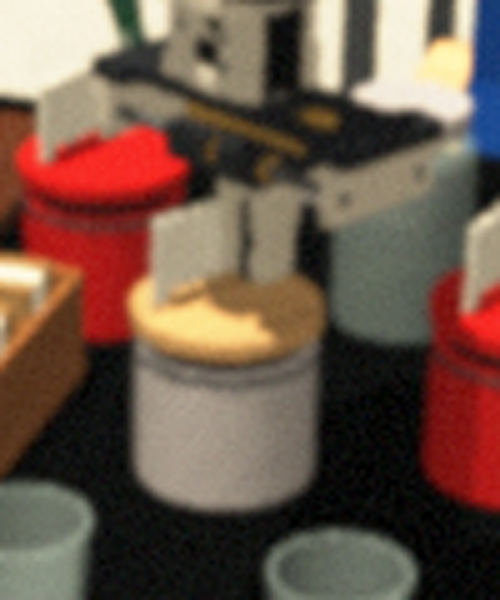

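The side crop shows the fingertips ending at (275,280), about 10 mm above the lid surface. The lid has not moved, so I continue down and watch the force.

apply_moves([
  [0,0,0,0.0015,0,0,0],
  [0,0,0,0,0,0,0],
  [0,0,0,0.0015,0,0,0],
  [0,0,0,0,0,0,0],
])

```text
time_s: 3.93
tcp_pos: [0.5663, -0.1986, 0.1141]
eef_rot: [180.0, -0.0, -119.2]
contact_force: [-1.3, -0.2, 0.7]
gripper_width: 0.0004
gripper_force: 0.0
```

Run:
```python
from h import *
c=load('side')
for u,v in((325,196),(325,200),(325,203),(322,200),(328,200),(325,208),(325,212),(318,196)): print(u,v,world(c,u,v).round(4))
print(get_state()['contact_force'])
```

```text
325 196 [ 0.552  -0.1843  0.165 ]
325 200 [ 0.5527 -0.1882  0.1516]
325 203 [ 0.552  -0.1864  0.1436]
322 200 [ 0.5601 -0.1844  0.1521]
328 200 [ 0.5467 -0.1973  0.1486]
325 208 [ 0.5624 -0.2265  0.1095]
325 212 [ 0.5554 -0.2017  0.1093]
318 196 [ 0.5745 -0.1945  0.1576]
[-1.29759185 -0.18677775  0.72594449]
```

Run:
```python
from h import *
s=get_state();print(s['tcp_pos'])
c=snap('wrist'); W=cloud(c); save(c,'w4.png')
p=s['tcp_pos']
R=c['T']; print(R.round(3).tolist())
for v in range(270,400,10): print(v,[tuple((W[v,u]-p).round(3)*1000) if c['range_z'][v,u]>0 else 0 for u in(300,316,330,346)])
c=snap('side');W=cloud(c)
K=c['camera_matrix'];T=c['T']
for q in((.553,-.187,.1075),(.553,-.187,.14)):
    r=T[:3,:3].T@(np.array(q)-T[:3,3]);print(q,(K@r/r[2])[:2])
for v in range(190,222,2): print(v,[tuple(W[v,u].round(3)) for u in(322,326)])
```

```text
[ 0.56631597 -0.19864376  0.11407592]
[[-0.873, 0.463, 0.152, 0.526], [0.487, 0.831, 0.269, -0.274], [-0.002, 0.309, -0.951, 0.286], [0.0, 0.0, 0.0, 1.0]]
270 [(np.float64(8.0), np.float64(-14.0), np.float64(-6.0)), (np.float64(0.0), np.float64(-10.0), np.float64(-6.0)), (np.float64(-7.0), np.float64(-6.0), np.float64(-7.0)), (np.float64(-15.0), np.float64(-1.0), np.float64(-7.0))]
280 [(np.float64(11.0), np.float64(-9.0), np.float64(-7.0)), (np.float64(3.0), np.float64(-4.0), np.float64(-7.0)), (np.float64(-4.0), np.float64(-0.0), np.float64(-7.0)), (np.float64(-12.0), np.float64(4.0), np.float64(-7.0))]
290 [(np.float64(5.0), np.float64(-16.0), np.float64(26.0)), (np.float64(-1.0), np.float64(-11.0), np.float64(22.0)), (np.float64(-7.0), np.float64(-8.0), np.float64(23.0)), (np.float64(-14.0), np.float64(-6.0), np.float64(25.0))]
300 [(np.float64(-13.0), np.float64(-38.0), np.float64(87.0)), (np.float64(-1.0), np.float64(-11.0), np.float64(32.0)), (np.float64(-7.0), np.float64(-8.0), np.float64(33.0)), (np.float64(-24.0), np.float64(-32.0), np.float64(87.0))]
310 [(np.float64(-13.0
[... 3494 characters left out ...]
np.float64(0.109)), (np.float64(0.557), np.float64(-0.217), np.float64(0.108))]
212 [(np.float64(0.564), np.float64(-0.202), np.float64(0.108)), (np.float64(0.553), np.float64(-0.205), np.float64(0.108))]
214 [(np.float64(0.56), np.float64(-0.187), np.float64(0.109)), (np.float64(0.549), np.float64(-0.19), np.float64(0.11))]
216 [(np.float64(0.556), np.float64(-0.175), np.float64(0.109)), (np.float64(0.546), np.float64(-0.18), np.float64(0.108))]
218 [(np.float64(0.554), np.float64(-0.166), np.float64(0.107)), (np.float64(0.545), np.float64(-0.175), np.float64(0.105))]
220 [(np.float64(0.554), np.float64(-0.168), np.float64(0.101)), (np.float64(0.545), np.float64(-0.178), np.float64(0.097))]
```

View pics/w4.png

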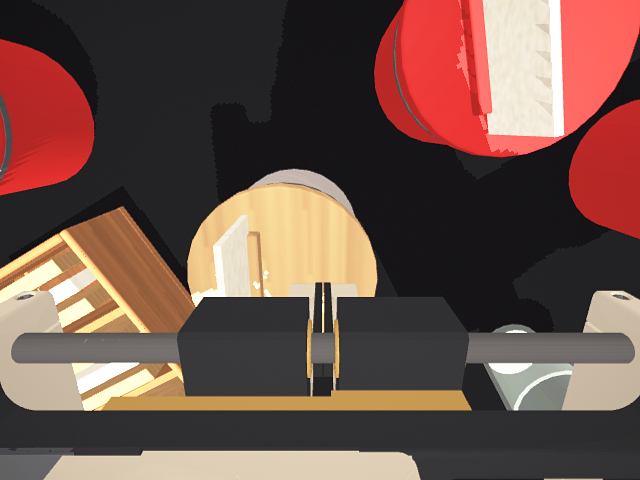

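The wrist view shows the lid at (285,245), its card at (232,250), and the fingertips at (322,285) over the clear side. Both cameras put the fingertips about 20 mm above the reported TCP height, not 19 mm below it. I will go by that measured offset and by touch.

apply_moves([
  [0,0,0,0.012,0,0,0],
  [0,0,0,0.008,0,0,0],
  [0,0,0,0.003,0,0,0],
  [0,0,0,0.0015,0,0,0],
  [0,0,0,0.0015,0,0,0],
  [0,0,0,0,0,0,0],
])

```text
time_s: 4.53
tcp_pos: [0.5665, -0.1987, 0.0886]
eef_rot: [180.0, -0.0, -119.1]
contact_force: [-0.9, 0.9, 1.0]
gripper_width: 0.0004
gripper_force: 1.0
```

apply_moves([
  [0,0,0,0.0015,0,0,0],
  [0,0,0,0.0015,0,0,0],
  [0,0,0,0.0015,0,0,0],
  [0,0,0,0,0,0,0],
])

```text
time_s: 4.87
tcp_pos: [0.5666, -0.1986, 0.0848]
eef_rot: [-180.0, -0.0, -119.1]
contact_force: [-3.2, 2.3, 8.2]
gripper_width: 0.0007
gripper_force: 4.3
```

apply_moves([
  [0,0,0,0.0015,0,0,0],
  [0,0,0,0.0015,0,0,0],
  [0,0,0,0.0015,0,0,0],
  [0,0,0,0,0,0,0],
])

```text
time_s: 5.2
tcp_pos: [0.5667, -0.1988, 0.0844]
eef_rot: [-179.9, -0.0, -119.1]
contact_force: [-14.6, 9.3, 38.8]
gripper_width: 0.0004
gripper_force: 20.0
```

Run:
```python
from h import *
s=get_state();print(s['contact_force'],s['moment'],s['tcp_pos'])
c=snap('side');w=snap('wrist')
a=cv2.resize(c['frame'][150:270,270:370],(480,576),interpolation=cv2.INTER_CUBIC)
b=w['frame'][150:350,180:400]; b=cv2.resize(b,(320,291)); b=np.vstack([b,np.zeros((576-291,320,3),np.uint8)])
cv2.imwrite('pics/x5.png',np.hstack([a,b])[:,:,::-1])
for n,q in(('side',c),('wrist',w)):
    W=cloud(q).reshape(-1,3)
    k=(np.hypot(W[:,0]-.589,W[:,1]+.211)<.05)&(W[:,2]>.092)&(W[:,2]<.113); print(n,k.sum(),np.percentile(W[k,2],[10,30,50,70,90]).round(4))
```

```text
[-14.59299904   9.31767218  38.81380165] [ 3.50986454  5.52921668 -0.02238878] [ 0.56669031 -0.1987534   0.08443599]
side 314 [0.0987 0.0999 0.1009 0.1031 0.1092]
wrist 12044 [0.0976 0.0981 0.0985 0.0989 0.1062]
```

View pics/x5.png

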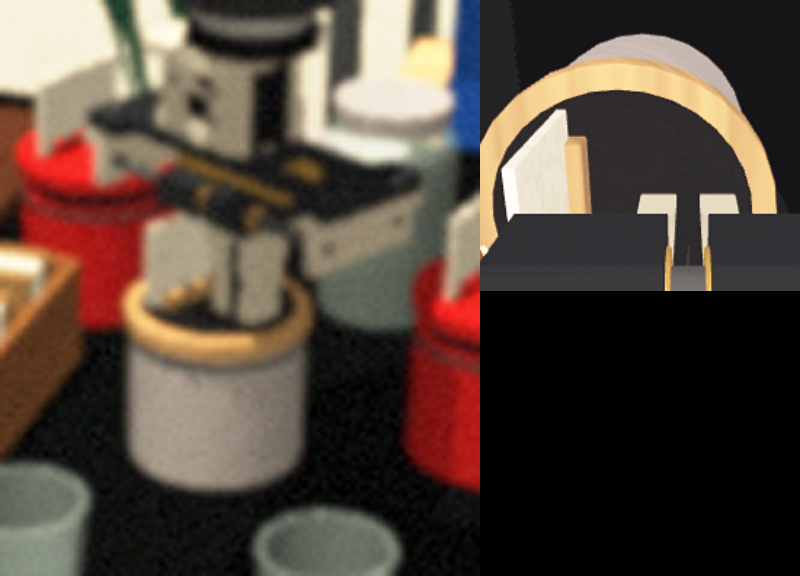

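The lid is home. In the side crop (left half) it sits at rim level with the fingers on it at (245,315), and in the wrist view (right half) its median top is 0.0985 m against the expected 0.098 m. The push had also risen to 39 N against a hard stop. Now I retreat and fly to the clip.

apply_moves([
  [0,0,0,-0.03,0,0,0],
  [0,0,0,-0.04,0,0,0],
  [0,0,0,-0.04,0,0,0],
  [1,-0.0325,0.0175,0,0,0,0],
  [1,-0.0325,0.0175,0,0,0,0],
  [1,-0.0325,0.0175,0,0,0,0],
  [1,-0.0325,0.0175,0,0,0,0],
  [1,-0.0325,0.0175,0,0,0,0],
  [1,-0.0325,0.0175,0,0,0,0],
  [1,-0.0325,0.0175,0,0,0,0],
  [1,-0.0325,0.0175,0,0,0,0],
  [1,-0.0325,0.0175,0,0,0,0],
  [1,-0.0325,0.0175,0,0,0,0],
  [1,-0.0325,0.0175,0,0,0,0],
  [1,0,0,0,0,0,-0.07],
  [1,0,0,0,0,0,-0.07],
  [1,0,0,0,0,0,-0.07],
  [1,0,0,0,0,0,-0.064],
  [1,0,0,0,0,0,0],
  [1,0,0,0,0,0,0],
])

```text
time_s: 6.97
tcp_pos: [0.5723, 0.2072, 0.1892]
eef_rot: [180.0, -0.0, -94.7]
contact_force: [-0.0, -0.5, 0.1]
gripper_width: 0.0877
gripper_force: 0.0
```

Run:
```python
from h import *
goto(.5735,.2072,.1,-94.5)
s=get_state();p=s['tcp_pos']
c=snap('wrist'); save(c,'w6.png')
W=cloud(c).reshape(-1,3)
d=W-[.5735,.2072,0]
k=(np.abs(d[:,0])<.03)&(np.abs(d[:,1])<.035)&(W[:,2]>.07)&(W[:,2]<.13);q=W[k]
print(k.sum(),q.max(0),cv2.minAreaRect((q[:,:2]*1000).astype(np.float32)) if len(q)>5 else '')
k=(np.abs(d[:,0])<.05)&(np.abs(d[:,1])<.06)&(W[:,2]>.016)&(W[:,2]<.024);q=W[k]
print(k.sum(),cv2.minAreaRect((q[:,:2]*1000).astype(np.float32)) if len(q)>5 else '')
# lid/card check from top
t=snap('top');W=cloud(t)
w=W[190:250,375:435].reshape(-1,3)
l=w[(w[:,2]>.085)&(w[:,2]<.12)];q=w[(w[:,2]>.13)&(w[:,2]<.18)]
print('lid',np.median(l[:,2]),cv2.minAreaRect((q[:,:2]*1000).astype(np.float32)),np.percentile(q[:,2],97))
```

```text
t 6.9667 p [0.5723 0.2072 0.1892] rpy [ 1.7997e+02 -2.0000e-02 -9.4680e+01] F [-0.  -0.5  0.1] w 0.08771199829605425 0.0
tool dx,dy,dz mm [-0.1 -1.1 89.2] az norm -0.002
1637 [0.59206024 0.2222616  0.10925   ] ((571.3629760742188, 201.70608520507812), (41.26750564575195, 39.07957077026367), 85.8310317993164)
3414 ((571.9086303710938, 206.01895141601562), (89.09923553466797, 70.04924774169922), 85.50614929199219)
lid 0.09875258259461306 ((604.4065551757812, -219.49807739257812), (80.13867950439453, 4.488374710083008), 61.51716613769531) 0.15577740711179042
```

View pics/w6.png

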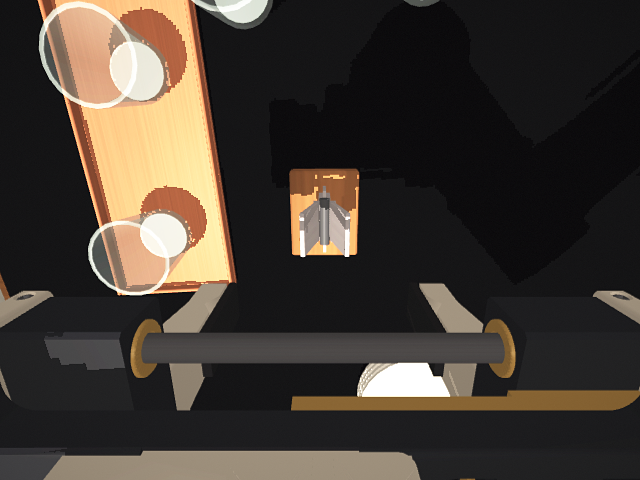

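The wrist view shows the clip at (325,225) with its handles at columns 303 and 347. It is centred between the open fingers at columns 215 and 435, with the cups well clear. The lid is still home at 0.0988 m.

apply_moves([
  [1,0,0,0.03,0,0,0],
  [1,0,0,0.03,0,0,0],
  [1,0,0,0.019,0,0,0],
  [1,0,0,0,0,0,0],
  [1,0,0,0,0,0,0],
])

```text
time_s: 7.48
tcp_pos: [0.5723, 0.2068, 0.1099]
eef_rot: [179.9, -0.1, -94.6]
contact_force: [0.3, -0.6, 1.5]
gripper_width: 0.0875
gripper_force: 0.0
```

Run:
```python
from h import *
goto(.5725,.2065,.1,-94.5)
c=snap('side'); save(c,'s7.png',(210,210,330,360),4)
W=cloud(c).reshape(-1,3);p=get_state()['tcp_pos']
for sx in(-1,1):
    # finger points: |x-p|>.042, near p in y
    d=W-p
    k=(sx*d[:,0]>.040)&(sx*d[:,0]<.070)&(np.abs(d[:,1])<.02)&(W[:,2]>.06)&(W[:,2]<.25); z=np.sort(W[k,2]); print(sx,k.sum(),z[:8].round(4))
w=snap('wrist');W=cloud(w).reshape(-1,3);d=W-p
for sx in(-1,1):
    k=(sx*d[:,0]>.040)&(sx*d[:,0]<.068)&(np.abs(d[:,1])<.014)&(W[:,2]>.06)&(W[:,2]<.25); z=np.sort(W[k,2]); print('w',sx,k.sum(),z[:200:20].round(4))
k=(np.abs(d[:,0])<.03)&(np.abs(d[:,1])<.035)&(W[:,2]>.104)&(W[:,2]<.113);q=W[k];print('handle tops',k.sum(),q.min(0),q.max(0))
```

```text
t 7.4833 p [0.5723 0.2068 0.1099] rpy [ 1.7992e+02 -1.0000e-01 -9.4580e+01] F [ 0.3 -0.6  1.5] w 0.08751359122515355 0.0
tool dx,dy,dz mm [ 0.3 -0.3  9.9] az norm -0.0009
-1 354 [0.1258 0.127  0.1277 0.1278 0.128  0.1283 0.129  0.1291]
1 518 [0.1245 0.1245 0.1248 0.1254 0.126  0.1265 0.1268 0.1271]
w -1 4601 [0.1243 0.1255 0.1265 0.1273 0.1282 0.1289 0.1295 0.13   0.1306 0.131 ]
w 1 2448 [0.1243 0.1259 0.1271 0.1282 0.1293 0.1303 0.1315 0.1324 0.1336 0.1345]
handle tops 977 [0.55047601 0.18226477 0.1040121 ] [0.59188358 0.22083655 0.10927237]
```

View pics/s7.png

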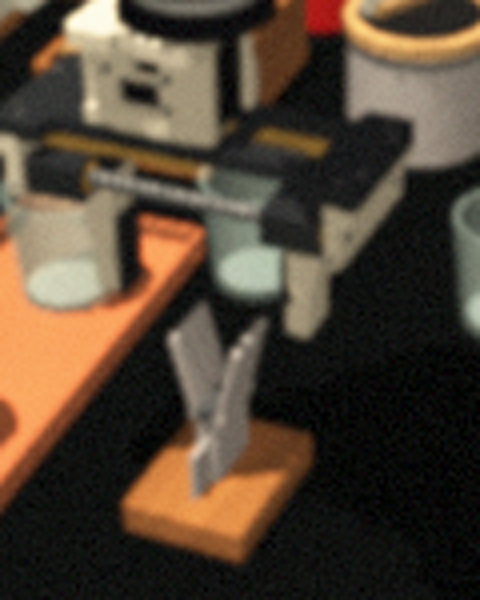

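The side crop shows the clip at (215,390) on its stand, and the finger at (305,330) is clear of the handles. The cameras and the lid contact agree that the tips are at reported z + 14 mm, so the pad centre is at reported z + 33 mm. The clip centre is at (0.572, 0.202).

apply_moves([
  [1,0.0045,0,0.02,0,0,0],
  [1,0,0,0.02,0,0,0],
  [1,0,0,0.01,0,0,0],
  [1,0,0,0,0,0,0],
  [0.5,0,0,0,0,0,0],
  [0.5,0,0,0,0,0,0],
  [0.5,0,0,0,0,0,0],
], newtons=22)

```text
time_s: 8.17
tcp_pos: [0.5731, 0.2034, 0.0619]
eef_rot: [-179.9, 0.1, -94.5]
contact_force: [-0.3, 0.4, -0.3]
gripper_width: 0.0731
gripper_force: 0.0
```

Run:
```python
from h import *
goto(.572,.2025,.0595,-94.5)
c=snap('side'); p=get_state()['tcp_pos']
W=cloud(c).reshape(-1,3)
w=snap('wrist');V=cloud(w).reshape(-1,3)
for n,W in(('s',W),('w',V)):
    d=W-p
    for sx in(-1,1):
        k=(sx*d[:,0]>.023)&(sx*d[:,0]<.05)&(np.abs(d[:,1])<.02)&(W[:,2]>.05)&(W[:,2]<.2); q=W[k]; print(n,sx,k.sum(),np.sort(q[:,2])[:5].round(4),(sx*d[k,0]).min().round(4))
    k=(np.abs(d[:,0])<.024)&(np.abs(d[:,1])<.03)&(W[:,2]>.095)&(W[:,2]<.113); q=W[k]; print('tops',k.sum(),q.min(0).round(4) if len(q) else'',q.max(0).round(4) if len(q) else '')
```

```text
t 8.1667 p [0.5731 0.2034 0.0619] rpy [-1.7989e+02  8.0000e-02 -9.4480e+01] F [-0.3  0.4 -0.3] w 0.07312897156184663 0.0
tool dx,dy,dz mm [1.  1.  2.4] az norm 0.0002
s -1 258 [0.0756 0.0771 0.0799 0.0802 0.0815] 0.0231
s 1 356 [0.0777 0.0781 0.0782 0.0787 0.0787] 0.0231
tops 130 [0.5504 0.1835 0.095 ] [0.5911 0.2237 0.1113]
w -1 5801 [0.0746 0.0752 0.0753 0.0754 0.0754] 0.023
w 1 4369 [0.0751 0.0752 0.0755 0.0756 0.0758] 0.0338
tops 1768 [0.5506 0.1819 0.095 ] [0.5919 0.2207 0.1088]
```

apply_moves([
  [0.4,0.001,0.001,0.002,0,0,0],
  [0.2,0,0,0,0,0,0],
  [0.2,0,0,0,0,0,0],
  [0,0,0,0,0,0,0],
  [0,0,0,0,0,0,0],
  [0,0,0,0,0,0,0],
  [0,0,0,0,0,0,0],
  [0,0,0,0,0,0,0],
  [0,0,0,0,0,0,0],
  [0,0,0,0,0,0,0],
], newtons=22)

```text
time_s: 9.1
tcp_pos: [0.5704, 0.2021, 0.0598]
eef_rot: [180.0, 0.0, -94.5]
contact_force: [-8.9, 0.6, 13.7]
gripper_width: 0.0205
gripper_force: 21.9
```

apply_moves([
  [0,0,0,0,0,0,0],
  [0,0,0,0,0,0,0],
  [0,0,0,0,0,0,0],
  [0,0,0,0,0,0,0],
], newtons=26)

```text
time_s: 9.43
tcp_pos: [0.5709, 0.2021, 0.0591]
eef_rot: [-180.0, 0.0, -94.5]
contact_force: [-4.4, 0.3, 8.7]
gripper_width: 0.0176
gripper_force: 26.0
```

Run:
```python
from h import *
c=snap('side'); save(c,'s8.png',(210,230,310,330),5)
```

```text
(no output)
```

View pics/s8.png

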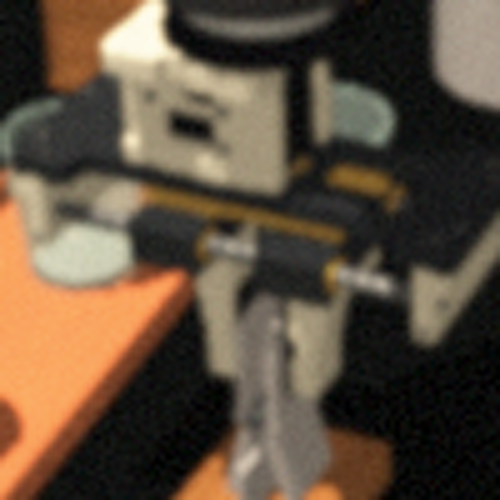

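That crop shows the clip squeezed open between the fingers at (265,380). It was my 11th picture, one over the allowed 10, so I view no more and check by numbers only. Now I lift straight up.

apply_moves([
  [0,0,0,-0.006,0,0,0],
  [0,0,0,-0.01,0,0,0],
  [0,0,0,-0.015,0,0,0],
  [0,0,0,-0.02,0,0,0],
  [0,0,0,-0.025,0,0,0],
  [0,0,0,-0.03,0,0,0],
  [0,0,0,-0.03,0,0,0],
  [0,0,0,-0.03,0,0,0],
  [0,0,0,0,0,0,0],
  [0,0,0,0,0,0,0],
], newtons=26)

```text
time_s: 10.32
tcp_pos: [0.5722, 0.2024, 0.2273]
eef_rot: [-179.8, 0.2, -94.5]
contact_force: [0.4, -1.7, -1.4]
gripper_width: 0.0174
gripper_force: 26.0
```

```bash
cat > clip.py <<'E'
from h import *
def clip(n):
    """clip points in tool-aligned frame: u along tool y (jaw opening dir), v along tool x, z world; origin TCP xy"""
    c=snap(n); s=get_state(); p=s['tcp_pos']; a=np.radians(s['eef_rot'][2])
    W=cloud(c).reshape(-1,3); d=W-p
    u=d[:,:2]@[np.sin(a),-np.cos(a)]; v=d[:,:2]@[np.cos(a),np.sin(a)]
    return p,u,v,W[:,2],c['frame'].reshape(-1,3)
E
python3 - <<'E'
from clip import *
goto(.6048,-.2194,.2,-119.2)
for n in('side','top','wrist'):
    p,u,v,z,f=clip(n)
    k=(abs(u)<.035)&(abs(v)<.035)&(z>p[2]-.06)&(z<p[2]+.012)
    print(n,k.sum())
    h=z-p[2]
    for lo in np.arange(-.056,.012,.008):
        m=k&(h>=lo)&(h<lo+.008)
        if m.sum()>3: print('h %.0f n%d u %s v %s'%(1e3*lo,m.sum(),(1e3*np.percentile(u[m],[2,50,98])).round(1),(1e3*np.percentile(v[m],[2,50,98])).round(1)), (1e3*h[m].min()).round(1))
E
```

```text
t 10.3167 p [0.5722 0.2024 0.2273] rpy [-179.77    0.18  -94.5 ] F [ 0.4 -1.7 -1.4] w 0.017439631464005557 25.99315881729126
tool dx,dy,dz mm [418.  -65.6  27.3] az norm 0.2745
side 386
h -40 n31 u [-15.1  13.   16. ] v [-20.2  -3.8  15.7] -35.9
h -32 n72 u [-15.6  12.2  15.2] v [-20.   -5.5  15.8] -31.9
h -24 n66 u [-13.4  10.3  13. ] v [-19.1  -8.3  15.4] -23.8
h -16 n66 u [-10.1   8.5  11.7] v [-20.   -7.8  16. ] -15.9
h -8 n58 u [-8.8  6.9  8.9] v [-19.7 -10.3  15.7] -7.9
h 0 n48 u [-10.3   5.9  10.4] v [-22.6 -17.5   9.5] 0.2
h 8 n45 u [-9.2  0.6  8.6] v [-22.8 -16.1   2.1] 8.1
top 3
wrist 2430
h -40 n171 u [-17.5 -12.7  15.4] v [-11.8   5.6  18.5] -38.6
h -32 n247 u [-16.1 -10.4  13.9] v [-9.   9.4 18.6] -32.0
h -24 n138 u [-14.1   7.3  11.9] v [-6.4 17.4 18.5] -24.0
h -16 n119 u [-11.8   3.9   9.9] v [13.3 18.  18.6] -15.9
h -8 n80 u [-9.6  3.7  7.8] v [16.1 18.1 18.5] -7.9
h 0 n798 u [-11.9  -1.7   9.6] v [-19.1  10.8  21.3] 0.0
h 8 n877 u [-7.4 -1.2  5. ] v [-19.7   3.5  20.6] 8.0
```

The clip hangs centred and wide open: jaw outer faces are at ±16 mm, its width runs −19 to +18.5 mm, and the tips are 38 mm below reported z. Now I carry it over to the card.

apply_moves([
  [0,0.015,-0.003,0,0,0,0],
  [0,0.03,-0.0047,0,0,0,0],
  [0,0.03,-0.0047,0,0,0,0],
  [0,0.03,-0.0047,0,0,0,0],
  [0,0.03,-0.0047,0,0,0,0],
  [0,0.03,-0.0047,0,0,0,0],
  [0,0.03,-0.0047,0,0,0,0],
  [0,0.03,-0.0047,0,0,0,0],
  [0,0.03,-0.0047,0,0,0,0],
  [0,0.03,-0.0047,0,0,0,0],
  [0,0.03,-0.0047,0,0,0,0],
  [0,0.03,-0.0047,0,0,0,0],
  [0,0.03,-0.0047,0,0,0,0],
  [0,0.03,-0.0047,0,0,0,0],
  [0,0.013,-0.0015,0,0,0,0],
  [0,0,0,0,0,0,0.07],
  [0,0,0,0,0,0,0.07],
  [0,0,0,0,0,0,0.07],
  [0,0,0,0,0,0,0.065],
  [0,0,0,0,0,0,0],
], newtons=26)

```text
time_s: 12.13
tcp_pos: [0.603, -0.2202, 0.2233]
eef_rot: [179.9, -0.0, -119.5]
contact_force: [-0.3, -0.5, -1.0]
gripper_width: 0.0177
gripper_force: 26.0
```

```bash
cat > chk.py <<'E'
from clip import *
goto(.6046,-.2194,.174,-119.2)
for n in('side','top','wrist'):
    p,u,v,z,f=clip(n); h=z-p[2]
    # card: pale, within slab near the tool, below
    k=(abs(u)<.03)&(abs(v)<.05)&(z>.118)&(z<.158)
    # keep card = near TCP-normal thin sheet; print per height histogram of u
    for lo in np.arange(.118,.158,.008):
        m=k&(z>=lo)&(z<lo+.008)
        if m.sum()>5:
            hist,_=np.histogram(u[m],np.arange(-.03,.031,.003)); print(n,round(lo,3),m.sum(),'u',hist.tolist(),'v',(1e3*np.percentile(v[m],[1,50,99])).round(1))
    k2=(abs(u)<.03)&(abs(v)<.03)&(h>-.041)&(h<-.03)
    if k2.sum()>5: print(n,'jaw tips u',(1e3*np.percentile(u[k2],[2,25,50,75,98])).round(1),'v',(1e3*np.percentile(v[k2],[2,98])).round(1))
E
python3 chk.py
```

```text
t 12.1333 p [ 0.603  -0.2202  0.2233] rpy [ 1.7989e+02 -4.0000e-02 -1.1953e+02] F [-0.3 -0.5 -1. ] w 0.017682163411157654 25.99476993083954
tool dx,dy,dz mm [-1.5 -1.  49.3] az norm -0.0036
side 0.118 49 u [0, 0, 0, 0, 0, 0, 0, 0, 0, 6, 27, 15, 1, 0, 0, 0, 0, 0, 0, 0] v [-38.9  -0.3  37.6]
side 0.126 53 u [0, 0, 0, 0, 0, 0, 0, 0, 0, 4, 25, 23, 1, 0, 0, 0, 0, 0, 0, 0] v [-36.5  -2.1  39.2]
side 0.134 58 u [0, 0, 0, 0, 0, 0, 0, 0, 0, 1, 39, 18, 0, 0, 0, 0, 0, 0, 0, 0] v [-39.2   4.4  37.9]
side 0.142 56 u [0, 0, 0, 0, 0, 0, 0, 0, 0, 1, 32, 23, 0, 0, 0, 0, 0, 0, 0, 0] v [-40.1  -7.5  39.2]
side 0.15 32 u [0, 0, 0, 0, 0, 0, 0, 0, 1, 8, 13, 10, 0, 0, 0, 0, 0, 0, 0, 0] v [-35.7   2.2  39.9]
side jaw tips u [-13.3 -10.   13.9  16.1  19.1] v [-18.1  18.6]
wrist 0.126 6 u [0, 0, 0, 0, 0, 0, 0, 0, 0, 4, 2, 0, 0, 0, 0, 0, 0, 0, 0, 0] v [40.5 40.6 40.8]
wrist 0.134 8 u [0, 0, 0, 0, 0, 0, 0, 0, 0, 4, 4, 0, 0, 0, 0, 0, 0, 0, 0, 0] v [40.5 40.6 40.9]
wrist 0.142 13 u [0, 0, 0, 0, 0, 0, 0, 0, 0, 6, 7, 0, 0, 0, 0, 0, 0, 0, 0, 0] v [12.6 40.5 40.7]
wrist 0.15 230 u [0, 0, 0, 0, 0, 0, 0, 0, 0, 119, 111, 0, 0, 0, 0, 0, 0, 0, 0, 0] v [-5.6 18.8 40.2]
wrist jaw tips u [-17.7 -16.5  -1.5  14.   15.2] v [-11.4  18.3]
```

The card lies within about 1 mm of the mid-plane between the jaws and is centred along its width (−39 to +40 mm, against jaws at ±18 mm). Lowering now.

apply_moves([
  [0,-0.001,0,0.012,0,0,0],
  [0,0,0,0.01,0,0,0],
  [0,0,0,0.008,0,0,0],
  [0,0,0,0.006,0,0,0],
  [0,0,0,0.005,0,0,0],
  [0,0,0,0.004,0,0,0],
  [0,0,0,0.003,0,0,0],
  [0,0,0,0,0,0,0],
  [0,0,0,0,0,0,0],
  [0,0,0,0,0,0,0],
], newtons=26)

```text
time_s: 13.12
tcp_pos: [0.6045, -0.2192, 0.1768]
eef_rot: [-180.0, 0.0, -119.2]
contact_force: [-0.7, 0.9, -0.3]
gripper_width: 0.0173
gripper_force: 26.0
```

```bash
python3 chk.py
```

```text
t 13.1167 p [ 0.6045 -0.2192  0.1768] rpy [-1.7996e+02  1.0000e-02 -1.1924e+02] F [-0.7  0.9 -0.3] w 0.017332628646641604 25.993124842643738
tool dx,dy,dz mm [ 0.2 -0.2  2.8] az norm -0.0004
side 0.118 56 u [0, 0, 0, 0, 0, 0, 0, 0, 0, 2, 22, 30, 2, 0, 0, 0, 0, 0, 0, 0] v [-37.1   0.9  41.4]
side 0.126 46 u [0, 0, 0, 0, 0, 0, 0, 0, 0, 3, 18, 21, 4, 0, 0, 0, 0, 0, 0, 0] v [-38.5   2.8  40.9]
side 0.134 38 u [0, 0, 0, 0, 0, 0, 0, 0, 0, 1, 11, 18, 0, 2, 3, 3, 0, 0, 0, 0] v [-37.6 -16.7  40. ]
side 0.142 67 u [0, 0, 0, 0, 1, 4, 2, 1, 0, 3, 14, 10, 4, 3, 9, 16, 0, 0, 0, 0] v [-37.1  -8.9  40.6]
side 0.15 57 u [0, 0, 0, 0, 0, 1, 2, 7, 0, 2, 10, 4, 2, 10, 15, 4, 0, 0, 0, 0] v [-33.   -8.3  39.3]
side jaw tips u [-3.3  3.2 11.8 15.2 17.2] v [-28.8  18.6]
wrist 0.118 10 u [0, 0, 0, 0, 0, 0, 0, 0, 0, 4, 6, 0, 0, 0, 0, 0, 0, 0, 0, 0] v [41.7 41.9 42. ]
wrist 0.126 10 u [0, 0, 0, 0, 0, 0, 0, 0, 0, 4, 6, 0, 0, 0, 0, 0, 0, 0, 0, 0] v [41.6 41.8 42.2]
wrist 0.134 114 u [0, 0, 0, 0, 45, 4, 0, 0, 0, 6, 9, 0, 0, 3, 41, 6, 0, 0, 0, 0] v [-13.4   9.   42. ]
wrist 0.142 267 u [0, 0, 0, 0, 102, 21, 1, 0, 0, 9, 10, 0, 2, 18, 104, 0, 0, 0, 0, 0] v [-11.3   9.4  41.9]
wrist 0.15 417 u [0, 0, 0, 0, 4, 70, 16, 0, 0, 83, 151, 0, 16, 63, 14, 0, 0, 0, 0, 0] v [-7.3 18.  41.5]
wrist jaw tips u [-17.9 -16.7   9.6  13.8  15. ] v [-12.   18.1]
```

apply_moves([
  [0,0.001,0.001,0.002,0,0,0],
  [0,0,0,0.002,0,0,0],
  [0,0,0,0,0,0,0],
  [0,0,0,0,0,0,0],
  [0,0,0,0,0,0,0],
  [0,0,0,0,0,0,0],
  [0,0,0,0,0,0,0],
  [0,0,0,0,0,0,0],
], newtons=26)

```text
time_s: 13.93
tcp_pos: [0.6029, -0.2195, 0.1725]
eef_rot: [-180.0, 0.0, -119.2]
contact_force: [-0.2, -0.1, -1.1]
gripper_width: 0.0175
gripper_force: 26.0
```

```bash
python3 chk.py | grep -v side
python3 - <<'E'
from h import *
c=load('wrist');W=cloud(c).reshape(-1,3);k=(np.hypot(W[:,0]-.589,W[:,1]+.211)<.05)&(W[:,2]>.09)&(W[:,2]<.113);print('lid',k.sum(),np.median(W[k,2]))
c=load('top');W=cloud(c)
for nm,b in dict(cup1=(220,140,258,182),cup2=(280,148,318,190),cup3=(303,188,340,226),cup4=(306,250,344,288),jar=(465,215,525,262)).items():
    w=W[b[1]:b[3],b[0]:b[2]].reshape(-1,3);p=w[(w[:,2]>.03)&(w[:,2]<.2)];print(nm,((p.min(0)+p.max(0))/2).round(3))
E
```

```text
t 13.9333 p [ 0.6029 -0.2195  0.1725] rpy [-179.99    0.   -119.24] F [-0.2 -0.1 -1.1] w 0.0174979058531095 25.993034541606903
tool dx,dy,dz mm [-0.9 -1.4 -1.5] az norm -0.0005
wrist 0.118 12 u [0, 0, 0, 0, 0, 0, 0, 0, 0, 9, 3, 0, 0, 0, 0, 0, 0, 0, 0, 0] v [40.5 40.8 41. ]
wrist 0.126 18 u [0, 0, 0, 0, 4, 0, 0, 0, 0, 8, 2, 0, 0, 1, 2, 1, 0, 0, 0, 0] v [-7.6 40.7 41.1]
wrist 0.134 244 u [0, 0, 0, 0, 102, 12, 0, 0, 0, 12, 3, 0, 0, 13, 94, 8, 0, 0, 0, 0] v [-12.3   8.3  41. ]
wrist 0.142 247 u [0, 0, 0, 0, 45, 61, 7, 0, 0, 14, 3, 0, 8, 45, 64, 0, 0, 0, 0, 0] v [-9.1 10.5 41. ]
wrist 0.15 365 u [0, 0, 0, 0, 0, 42, 24, 3, 0, 181, 50, 2, 24, 39, 0, 0, 0, 0, 0, 0] v [10.3 19.  40.8]
wrist jaw tips u [-17.8 -16.6 -12.3  13.9  15.1] v [-11.7  18.1]
lid 9385 0.09835220753636217
cup1 [0.748 0.219 0.059]
cup2 [0.737 0.071 0.058]
cup3 [0.618 0.03  0.059]
cup4 [0.473 0.029 0.077]
jar [ 0.539 -0.438  0.095]
```

Run:
```python
from h import *
a=cv2.imread('pics/side0.png').astype(int); b=load('side')['frame'][:,:,::-1].astype(int)
d=np.abs(cv2.GaussianBlur(a.astype(np.float32),(5,5),0)-cv2.GaussianBlur(b.astype(np.float32),(5,5),0)).max(2)
for nm,r in dict(cup1=(168,282,206,326),cup2=(208,248,242,290),cup3=(258,246,290,286),cup4=(320,255,356,296),saucers=(215,385,305,465),jar=(335,165,366,218),clip=(250,285,280,335)).items():
    q=d[r[1]:r[3],r[0]:r[2]]; print(nm,q.mean().round(1),(q>40).sum())
```

```text
cup1 0.9 0
cup2 0.9 0
cup3 1.5 7
cup4 2.6 0
saucers 0.6 0
jar 2.1 11
clip 47.4 654
```

```bash
python3 -c "
from plant import close_job
print(close_job())"
```

```text
the job is handed in; nothing more can be done
None
```

The job is handed in at about 14 s: the lid is fully home, and the clip is held open over the middle of the card's edge, about 16 mm inside the jaws and clear of the card; cups, saucers and jar show no movement; I viewed 11 pictures, one over the limit of 10.

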